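# Feel the dried limes shift in an opaque tin, then tip them into the bowl

## Task

Lift the scoop-mouthed metal tin off the turntable and tip its open mouth down by about 20 degrees, holding it still there for a second so that you feel the dried limes inside roll forward while none falls out. Then slowly tip it farther over the wide white bowl until both limes have rolled out into the bowl. Stand the empty tin upright again in the spot on the turntable where it stood, let go of it, and leave the bowl where it is.

Things in the scene. Friction and masses are not known exactly. Their poses are not given: they have to be found in the camera images.
- tin: opaque bare-metal scuttle-shaped tin, 100 long, 56 wide, 75 high: closed box part (x -17 to 45) with flat top, its front open onto a chute that rises at 32 deg to the pouring lip. Walls 2.5. Origin: middle of the underside, 45 ahead of the back wall; z up, mouth to its -x, at the start towards the robot within 40 deg. 130 to 210 g. Stands on a turntable 290 across, top 24 above the counter.
- tin_grip (a point): point inside the tin between its flat parallel sides (facing its +y and -y, 56 apart), at x 12, z 52 mm of the tin: grip the sides here from above. Axes as the tin's. The jars, pepper mill and salt cellar on the turntable are at least 30 from the tin and at most 125 above the counter.
- tin_lip (a point): middle of the tin's pouring lip, at x -55, z 25 mm of the tin; axes as the tin's. The limes roll out over it: they stay in up to a mouth-down tilt of about 30 deg, leave past about 35, and 45 to 50 empties the tin.
- bowl: wide white ceramic bowl, 140 across the rim, 55 high, on the counter to the right of the turntable; origin at the centre of its underside. The widest of the round open things on the counter and the only handleless one there.
- lime_a: one of two dried limes, hard dark-brown balls 28 in diameter, 10 to 20 g, hidden in the tin at the start; origin at its centre.
- lime_b: the other dried lime, the same.
Not all that is in view belongs to the job. Leave any turquoise look-alike of the tin alone. Leave any brown look-alike of the bowl alone.

How it is judged:
By the outcome, as a careful person would: the job done as asked, in the order asked, and still so for the second after the job is handed in, with the robot touching nothing.
It also fails if it takes over 64 s, if anything falls off the work surface, if the arm or the gripper's body presses on something with over 40 N, if the wrist force passes 120 N, or if a joint passes its speed limit or range.

## Robot

A 6-joint arm with a two-finger parallel gripper is mounted at the origin on the work surface. World frame = base frame: x ahead of the robot, y to its left, z up, the work surface at z = 0. Lengths are in m, angles in degrees, forces in N, time in s.
With the tool pointing down it reaches from about 0.25 to 0.8 m from the base axis. Payload 3.9 kg.
Tool frame: the origin (TCP) lies at the very end of the fingers, on their centre line; the grasp point (between the pads) lies 19 mm behind it (ctrl.grasp_offset is the distance from the TCP to the grasp point, in m); z points along the fingers, y is the line along which they close (so a half turn about z gives the same grasp; the last joint's range is limited). The gripper opens to 85 mm and grips with 20 to 120 N. Pads are 22 mm wide; open, the fingers measure 114 mm over their backs; the gripper's body (76 mm by 85 mm) begins 54 mm behind the grasp point. The pads swing forward as they close: fully open they stand 13 mm farther back than shut.
Start: joints at [-64.458, 14.897, -7.913, 67.191, 0, 90], TCP at [0.226, -0.474, 0.231] pointing down, gripper open.
Joint ranges: [-159.42, 159.42], [-47.68, 98.78], [-73.54, 78.23], [-108.79, 121.32], [-90, 84.71], [-180, 180]. Speed limits (degrees/s): [147.25, 147.25, 180, 180, 180, 180].

## Interface

Orientations are given as [roll, pitch, yaw] about the fixed x, y, z axes, in that order (R = Rz(yaw) Ry(pitch) Rx(roll)).
In Python, from station import ctrl, vision gives the robot as it stands.
- The arm moves only by the tool carry_out, never from a script. Its argument "moves" is a list of rows, each a list of 3 entries, a list of its own where there are three numbers: the turn, a rotation vector about the tool's x, y, z in degrees, then the shift along the tool's x, y, z in cm, then the opening, from 0 (shut) to 1 (fully open). In form: [[[wx, wy, wz], [x, y, z], grip], ...]. A call has 1 to 12 rows; each row is the pose to reach, as a shift and turn from the pose commanded when the call began, along the tool's axes at that moment; what a row does not reach only later rows make up. A row lasts 1/8 s, in which the tool goes at most 62.5 mm and 10.7 degrees, less where a joint would pass 70% of its speed; a pose out of reach is approached as far as the arm can. A call with a gripper value outside its range is refused whole. The fingers move at their own pace and stop on an object; "grip_force" is the grip in N (left out, the last holds). Time passes only in rows, so rows that repeat a pose let the fingers close. It gives the time, the measured TCP pose, the force, the opening and the grip force at its end, in the units of the state.
- ctrl.observe(): the state, without advancing time (a new reading comes with each control period).
- vision.capture(name): name is "scene" or "top"; returns a dict with "color" (480x640x3 uint8, red, green, blue), "vfov" (degrees; the focal length in pixels is half the picture's height over the tangent of half this angle, whatever the lens; pixels are square), "cx", "cy" (the principal point, pixels), "world_from_camera" (4x4, takes a point from camera to world coordinates). Camera axes: x right, y down, z forward; pixel columns grow to the right and rows downward; lengths in m; the calibration is good to about 2 mm. A picture is of the moment at which its call begins. There is no depth.
- ctrl.finish_job(): hands the job in; it is judged then, once.
The state is a dict: "clock": time; "joint_positions": joint angles; "dq": joint speeds; "effort": joint torques, N m; "position": TCP position; "orientation": TCP orientation; "ft_force": force on the tool from outside, world axes, zero at the start; "ft_torque": the same for the moment, N m; "grip_width": finger opening in m; "grip_force": force on a finger pad.
Only numpy, scipy, OpenCV 4.12 (cv2) and the standard library are available. Lean on these libraries where they do the work, as an engineer would, in place of code of your own. Each camera call takes 0.05 s, during which the arm holds its last target. There are 200 camera calls.

## Working session

There is one attempt and no reset: what is moved stays moved. The work goes in short steps, Python scripts to look and compute and a tool call to move; the robot and the scene stay as the last step left them, time stands still between calls to the robot, and variables do not carry over. Pictures are saved under pics/ and viewed, at most 10 in all, crops included, and the job is handed in when it is done.

Besides the shell and the picture viewer there is one more tool, called after "Emit:" as name(argument=value, ...) on one line, values as JSON. carry_out: Moves the arm, as the interface text tells. Its arguments: {"type":"object","properties":{"moves":{"type":"array","items":{"type":"array"}},"grip_force":{"type":"number"}},"required":["moves"]}

```bash
mkdir -p pics
cat > h.py <<'E'
import numpy as np, cv2
from station import ctrl, vision
from scipy.spatial.transform import Rotation as R
def cap(n,f=None):
    d=vision.capture(n)
    if f: cv2.imwrite('pics/'+f,d['color'][:,:,::-1])
    return d
def ray(d,u,v):
    f=240/np.tan(np.radians(d['vfov'])/2); T=np.array(d['world_from_camera'])
    r=T[:3,:3]@np.array([(u-d['cx'])/f,(v-d['cy'])/f,1]); return T[:3,3],r/np.linalg.norm(r)
def plane(d,u,v,z):
    o,r=ray(d,u,v); return o+r*(z-o[2])/r[2]
def pix(d,p):
    f=240/np.tan(np.radians(d['vfov'])/2); T=np.linalg.inv(np.array(d['world_from_camera']))
    c=T[:3,:3]@p+T[:3,3]; return c[0]/c[2]*f+d['cx'],c[1]/c[2]*f+d['cy']
E
python3 - <<'E'
from h import *
for n in('scene','top'):
    d=cap(n,n+'0.png'); print(n,d['vfov'],d['cx'],d['cy'],np.round(d['world_from_camera'],3).tolist())
s=ctrl.observe(); print(s['clock'],s['position'],s['orientation'],s['grip_width'],s['ft_force'])
E
```

```text
scene 45.11068003327743 322.2002705300943 236.6142755772762 [[-0.014, 0.852, -0.523, 0.95], [1.0, 0.009, -0.013, -0.063], [-0.006, -0.523, -0.852, 0.874], [0.0, 0.0, 0.0, 1.0]]
top 56.69025786546061 314.3971387900917 241.97615970978146 [[-0.02, -0.989, 0.145, 0.339], [-1.0, 0.017, -0.021, -0.061], [0.019, -0.146, -0.989, 0.84], [0.0, 0.0, 0.0, 1.0]]
0.1 [ 0.22610757 -0.47312456  0.23055406] [-1.79898808e+02 -1.03275549e-03  2.55409469e+01] 0.0854194584015996 [-0.15527387 -0.09566412 -0.6539916 ]
```

View pics/scene0.png

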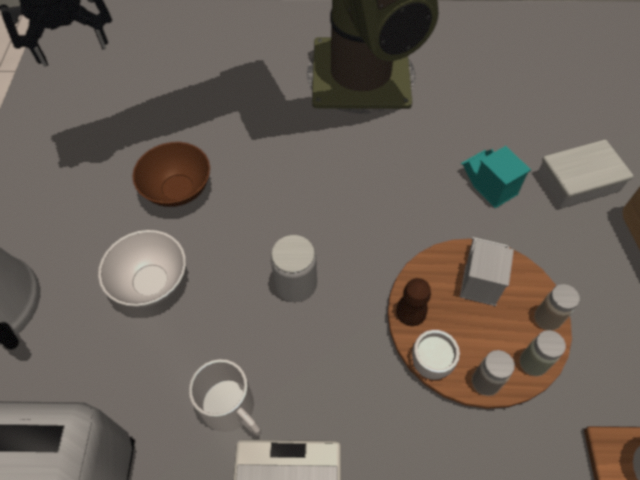

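View pics/top0.png

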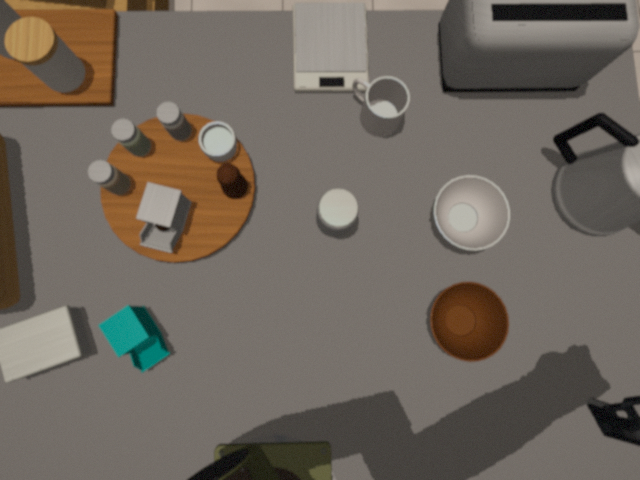

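Scene and top views agree on what is where. In the top view:
- **Tin:** candidates are the bare-metal one on the turntable (160,215) and the turquoise look-alike (137,337). The metal one on the turntable fits.
- **Bowl:** candidates are the white handleless bowl (471,213), the brown look-alike (470,321), the mug with a handle (385,105) and the salt cellar (218,141). The white one fits, being the widest and handleless.

I'll confirm with one crop and measure.

Run:
```python
from h import *
t=cv2.imread('pics/top0.png'); s=cv2.imread('pics/scene0.png')
a=cv2.resize(t[160:270,110:220],(400,400),interpolation=cv2.INTER_CUBIC)
b=cv2.resize(s[215:325,435:545],(400,400),interpolation=cv2.INTER_CUBIC)
c=cv2.resize(t[165:265,420:520],(200,200)); e=cv2.resize(s[220:320,93:193],(200,200))
o=np.zeros((600,800,3),np.uint8); o[:400,:400]=a;o[:400,400:]=b;o[400:,:200]=c;o[400:,400:600]=e
cv2.imwrite('pics/crop0.png',o)
D={n:cap(n) for n in('top','scene')}
# bowl rim: bright low-saturation blob -> ellipse
for n,(x0,y0,x1,y1) in {'top':(425,165,520,258),'scene':(90,225,195,315)}.items():
    im=D[n]['color'][y0:y1,x0:x1]; g=cv2.cvtColor(im,cv2.COLOR_RGB2GRAY)
    _,m=cv2.threshold(g,0,255,cv2.THRESH_OTSU)
    k=max(cv2.findContours(m,cv2.RETR_EXTERNAL,2)[0],key=cv2.contourArea)
    el=cv2.fitEllipse(cv2.convexHull(k)); u,v=el[0][0]+x0,el[0][1]+y0
    print('bowl',n,u,v,el[1],plane(D[n],u,v,.055))
# turntable: orange mask
d=D['top'];h=cv2.cvtColor(d['color'],cv2.COLOR_RGB2HSV);m=cv2.inRange(h,(5,110,60),(20,255,255));m[:,:95]=0;m[:105]=0;m[275:]=0;m[:,270:]=0
k=max(cv2.findContours(m,cv2.RETR_EXTERNAL,2)[0],key=cv2.contourArea);el=cv2.fitEllipse(cv2.convexHull(k));print('tt',el,plane(d,*el[0],.024))
```

```text
bowl top 471.80237197875977 212.0418586730957 (73.6213150024414, 78.45992279052734) [ 0.50463592 -0.36416168  0.055     ]
bowl scene 141.48376846313477 267.1153106689453 (72.79801940917969, 90.47828674316406) [ 0.50872048 -0.36584529  0.055     ]
tt ((177.32638549804688, 187.6910858154297), (147.6819610595703, 154.93789672851562), 70.61320495605469) [0.56647086 0.17714436 0.024     ]
```

View pics/crop0.png

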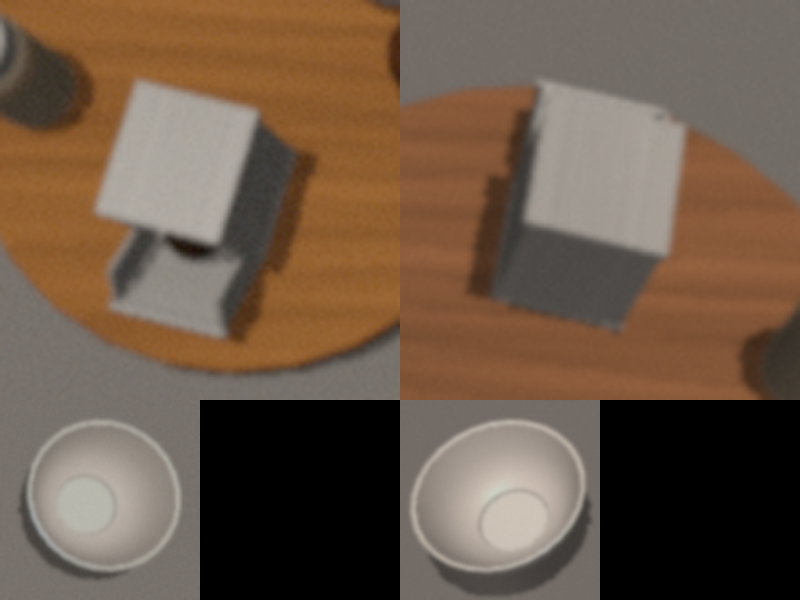

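The crop shows the metal tin: flat top, chute towards the robot and a dark lime inside. It also shows the white handleless bowl. Top-face corners are at (135,80), (260,110), (218,243) and (97,213) in the left crop, and in the right crop as well, so I can cast those onto z=0.099.

Run:
```python
from h import *
D={n:cap(n) for n in('top','scene')}
# order: back-left.. as back1,back2,front2,front1
C={'top':[(135,80),(260,110),(218,243),(97,213)],'scene':[(266,255),(125,222),(140,80),(286,123)]}
O={'top':(110,160),'scene':(435,215)}
for n in D:
    P=np.array([plane(D[n],x*.275+O[n][0],y*.275+O[n][1],.099) for x,y in C[n]])
    print(n,np.round(P,4).tolist())
    # edges
    print(' lens',[round(float(np.linalg.norm(P[i]-P[(i+1)%4])),4) for i in range(4)], 'centre',P.mean(0))
    if n=='top': b=P[:2].mean(0);f=P[2:].mean(0)
    else: b=P[:2].mean(0);f=P[2:].mean(0)
    ax=(b-f)/np.linalg.norm(b-f); yaw=np.degrees(np.arctan2(ax[1],ax[0]))
    w=P[0]-P[1] ; print(' yaw',yaw,'width dir',np.degrees(np.arctan2(w[1],w[0])),'origin',P.mean(0)-ax*.014)
```

```text
top [[0.5563, 0.2068, 0.099], [0.541, 0.1481, 0.099], [0.478, 0.1659, 0.099], [0.493, 0.222, 0.099]]
 lens [0.0606, 0.0655, 0.0581, 0.0651] centre [0.51707019 0.18571975 0.099     ]
 yaw -14.676443424841173 width dir 75.34959519045752 origin [0.50352698 0.18926679 0.099     ]
scene [[0.5569, 0.2044, 0.099], [0.5423, 0.1484, 0.099], [0.4731, 0.1631, 0.099], [0.4939, 0.2225, 0.099]]
 lens [0.0579, 0.0707, 0.063, 0.0655] centre [0.51652739 0.18459423 0.099     ]
 yaw -13.940438908135734 width dir 75.3498548357277 origin [0.50293974 0.18796701 0.099     ]
```

```bash
cat >> h.py <<'E'
def go(p,Rt,base=None):
    s=ctrl.observe(); b=base or (s['position'],R.from_euler('xyz',s['orientation'],degrees=True))
    print('turn',np.round((b[1].inv()*Rt).as_rotvec(degrees=True),2),'shift cm',np.round(b[1].inv().apply(np.array(p)-b[0])*100,2))
def tool(yaw,tilt): return R.from_euler('ZYX',[yaw,0,180],degrees=True)*R.from_euler('y',tilt,degrees=True)
def st():
    s=ctrl.observe(); print({k:np.round(s[k],3).tolist() for k in('clock','position','orientation','joint_positions','grip_width','grip_force','ft_force','ft_torque')})
E
python3 -c "
from h import *
print(ctrl.grasp_offset);go([.515,.186,.20],tool(-14.6,0))"
```

```text
0.0187
turn [-4.000e-02  2.000e-02  4.014e+01] shift cm [ 54.49 -47.05   3.13]
```

Emit:
carry_out(moves=[[[0,0,4],[4,-3.5,0],0.85],[[0,0,8],[9,-7.8,0],0.85],[[0,0,12],[14,-12,0.5],0.85],[[0,0,16],[19,-16.4,1],0.85],[[0,0,20],[24,-20.7,1],0.85],[[0,0,24],[29,-25,1.5],0.85],[[0,0,28],[34,-29.4,2],0.85],[[0,0,32],[39,-33.7,2.5],0.85],[[0,0,36],[44,-38,3],0.85],[[0,0,40],[49,-42.3,3.1],0.85],[[0,0,40.1],[53,-45.8,3.1],0.85],[[0,0,40.1],[54.5,-47.1,3.1],0.85]])

```text
clock: 1.8
position: [0.4554, -0.0618, 0.2016]
orientation: [-176.8, 0.1, -9.9]
ft_force: [-0.7, -0.2, -0.8]
grip_width: 0.0724
grip_force: 0.0
```

```bash
python3 -c "
from h import *
cap('top','top1.png');cap('scene','scene1.png');st();go([.515,.186,.057],tool(-14.6,0))
a=cv2.imread('pics/top1.png')[110:290,60:280];b=cv2.imread('pics/scene1.png')[180:360,400:620]
cv2.imwrite('pics/c1.png',cv2.resize(np.hstack([a,b]),None,fx=1.8,fy=1.8,interpolation=2))"
```

```text
{'clock': 1.9, 'position': [0.456, -0.061, 0.202], 'orientation': [-176.838, 0.113, -9.825], 'joint_positions': [-9.876, 9.53, -19.63, 60.956, 3.162, 179.949], 'grip_width': 0.073, 'grip_force': 0.0, 'ft_force': [0.577, -0.233, 0.555], 'ft_torque': [-0.006, -0.04, 0.034]}
turn [-3.16  0.24  4.77] shift cm [  1.65 -24.55  15.84]
```

View pics/c1.png

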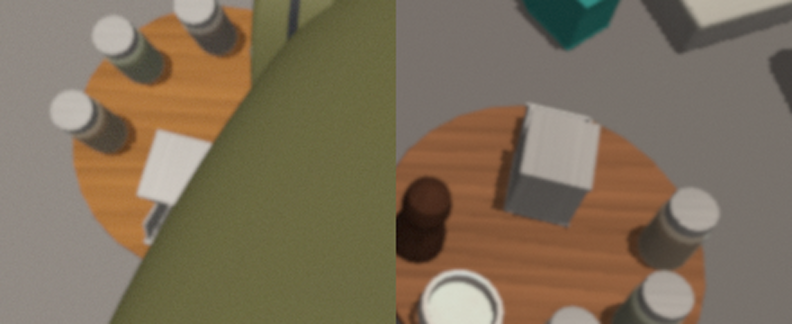

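The picture shows the arm short of the tin, which is at about (175,170) in the left half. Joint 6 has reached its 180° stop, so I'll use the half-turned grasp (tool yaw 165.4), turning the other way.

Emit:
carry_out(moves=[[[0,0,-10],[0,-2,0],0.85],[[0,0,-20],[0,-4,0],0.85],[[0,0,-30],[0,-6,0],0.85],[[0,0,-40],[0,-8,0],0.85],[[0,0,-50],[0,-10,0],0.85],[[0,0,-60],[0,-12,0],0.85],[[0,0,-70],[0,-14,0],0.85],[[0,0,-80],[0,-16,0],0.85],[[0,0,-90],[0,-18,0],0.85],[[0,0,-100],[0,-20,0],0.85],[[0,0,-110],[0,-22,0],0.85],[[0,0,-120],[0,-24,0],0.85]])

```text
clock: 3.4
position: [0.4956, 0.1761, 0.2151]
orientation: [178.5, -2.8, 110.6]
ft_force: [0.5, -0.3, -0.3]
grip_width: 0.0728
grip_force: 0.0
```

```bash
python3 -c "
from h import *
st();go([.515,.186,.18],tool(165.4,0))"
```

```text
{'clock': 3.4, 'position': [0.496, 0.176, 0.215], 'orientation': [178.52, -2.803, 110.622], 'joint_positions': [17.812, 14.405, -11.138, 63.114, 2.871, 87.26], 'grip_width': 0.073, 'grip_force': 0.0, 'ft_force': [0.525, -0.25, -0.286], 'ft_torque': [-0.015, -0.029, -0.076]}
turn [  2.7   -1.88 -54.8 ] shift cm [0.07 2.07 3.57]
```

Emit:
carry_out(moves=[[[0.5,-0.4,-10],[0,0.5,0.5],0.85],[[1,-0.7,-20],[0,0.9,1],0.85],[[1.5,-1,-30],[0,1.4,1.8],0.85],[[2,-1.4,-40],[0.1,1.8,2.5],0.85],[[2.5,-1.7,-50],[0.1,2.1,3.3],0.85],[[2.7,-1.9,-54.8],[0.1,2.1,3.6],0.85],[[2.7,-1.9,-54.8],[0.1,2.1,3.6],0.85],[[2.7,-1.9,-54.8],[0.1,2.1,3.6],0.85]])

```text
clock: 4.4
position: [0.5154, 0.1856, 0.1798]
orientation: [180.0, 0.0, 165.0]
ft_force: [-0.5, 0.3, 0.8]
grip_width: 0.0723
grip_force: 0.0
```

```bash
python3 -c "
from h import *
cap('scene','scene2.png');cap('top','top2.png');st();go([.515,.186,.057],tool(165.4,0))
a=cv2.imread('pics/top2.png')[130:270,80:280];b=cv2.imread('pics/scene2.png')[180:320,400:600]
cv2.imwrite('pics/c2.png',cv2.resize(np.hstack([a,b]),None,fx=2,fy=2,interpolation=2))"
```

```text
{'clock': 4.5, 'position': [0.516, 0.186, 0.18], 'orientation': [179.988, 0.031, 165.018], 'joint_positions': [19.804, 18.614, -10.461, 60.892, -0.008, 34.786], 'grip_width': 0.073, 'grip_force': 0.0, 'ft_force': [-1.515, 0.007, -0.872], 'ft_torque': [-0.035, 0.002, 0.01]}
turn [ 0.01  0.03 -0.38] shift cm [ 0.07  0.02 12.29]
```

View pics/c2.png

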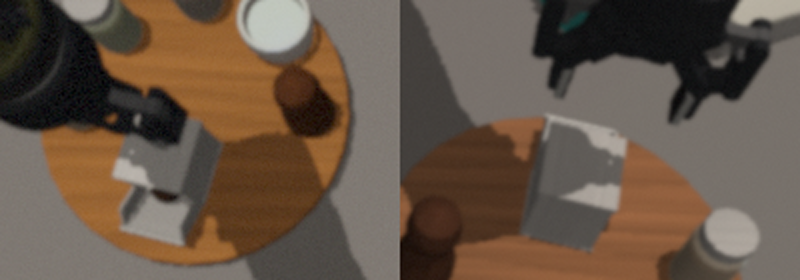

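The picture shows the fingers straddling the tin's line at height, with the tin untouched and jars clear. I'm going down.

Emit:
carry_out(moves=[[[0,0,-0.4],[0.1,0,2.5],0.85],[[0,0,-0.4],[0.1,0,5],0.85],[[0,0,-0.4],[0.1,0,7.5],0.85],[[0,0,-0.4],[0.1,0,9.5],0.85],[[0,0,-0.4],[0.1,0,11],0.85],[[0,0,-0.4],[0.1,0,12],0.85],[[0,0,-0.4],[0.1,0,12.3],0.85],[[0,0,-0.4],[0.1,0,12.3],0.85]])

```text
clock: 5.5
position: [0.5148, 0.186, 0.0568]
orientation: [180.0, 0.0, 165.5]
ft_force: [0.5, 1.2, -0.1]
grip_width: 0.0725
grip_force: 0.0
```

Emit:
carry_out(moves=[[[0,0,0],[0,0,0],0.75],[[0,0,0],[0,0,0],0.7],[[0,0,0],[0,0,0],0.66],[[0,0,0],[0,0,0],0.6],[[0,0,0],[0,0,0],0.5],[[0,0,0],[0,0,0],0.4],[[0,0,0],[0,0,0],0.4],[[0,0,0],[0,0,0],0.4]], grip_force=60)

```text
clock: 6.5
position: [0.515, 0.1859, 0.0571]
orientation: [180.0, 0.1, 165.5]
ft_force: [-0.5, -0.9, 5.3]
grip_width: 0.0554
grip_force: 63.8
```

```bash
python3 -c "
from h import *
st()"
```

```text
{'clock': 6.5, 'position': [0.515, 0.186, 0.057], 'orientation': [179.99, 0.064, 165.46], 'joint_positions': [19.863, 24.55, -21.502, 43.889, -0.028, 34.403], 'grip_width': 0.055, 'grip_force': 63.762, 'ft_force': [-0.462, -0.915, 5.276], 'ft_torque': [-0.204, 0.155, -0.026]}
```

Emit:
carry_out(moves=[[[0,0,0],[0,0,-0.4],0.4],[[0,0,0],[0,0,-1.2],0.4],[[0,0,0],[0,0,-2.4],0.4],[[0,0,0],[0,0,-4],0.4],[[0,0,0],[0,0,-6],0.4],[[0,0,0],[0,0,-8],0.4],[[0,0,0],[0,0,-10],0.4],[[0,0,0],[0,0,-11.5],0.4],[[0,0,0],[0,0,-12.5],0.4],[[0,0,0],[0,0,-13],0.4],[[0,0,0],[0,0,-13],0.4],[[0,0,0],[0,0,-13],0.4]])

```text
clock: 8.0
position: [0.5141, 0.1857, 0.1859]
orientation: [-179.9, -0.1, 165.5]
ft_force: [0.1, -0.9, -1.7]
grip_width: 0.0553
grip_force: 63.5
```

```bash
python3 -c "
from h import *
st()
# tilt 20 pivot-about grip (z off 18.7mm from TCP) plan over bowl
g=lambda yaw,t:tool(yaw,-t)
def tcp_for_lip(lip,tinyaw,t):
    Rt=tool(tinyaw+180,-t); tin=Rt*tool(180,0).inv()
    return np.array(lip)+tin.apply([.067,0,.033-.0])*0+tin.apply([.067,0,.052-.025])+Rt.apply([0,0,.019]),Rt
B=np.array([.5065,-.365])
for yaw in(-36,-14.5):
  d=np.array([np.cos(np.radians(yaw)),np.sin(np.radians(yaw))])
  for t in (0,20,50):
    p,Rt=tcp_for_lip([*(B+.02*d),.085],yaw,t); print(yaw,t,p.round(3),(Rt*tool(180,0).inv()).apply([1,0,0]).round(2))
p,Rt=tcp_for_lip([*(B+.02*np.array([.809,-.588])),.12],-36,0); print(p); go(p,Rt)"
```

```text
{'clock': 8.0, 'position': [0.514, 0.186, 0.186], 'orientation': [-179.947, -0.05, 165.471], 'joint_positions': [19.873, 18.359, -9.909, 61.803, -0.015, 34.402], 'grip_width': 0.055, 'grip_force': 63.536, 'ft_force': [0.12, -0.873, -1.689], 'ft_torque': [-0.017, -0.052, 0.04]}
-36 0 [ 0.577 -0.416  0.093] [ 0.81 -0.59  0.  ]
-36 20 [ 0.571 -0.412  0.115] [ 0.76 -0.55  0.34]
-36 50 [ 0.553 -0.398  0.141] [ 0.52 -0.38  0.77]
-14.5 0 [ 0.591 -0.387  0.093] [ 0.97 -0.25  0.  ]
-14.5 20 [ 0.584 -0.385  0.115] [ 0.91 -0.24  0.34]
-14.5 50 [ 0.562 -0.379  0.141] [ 0.62 -0.16  0.77]
[ 0.57688414 -0.41614161  0.128     ]
turn [-0.06 -0.04 21.47] shift cm [-21.18 -56.68   5.82]
```

```bash
cat >> h.py <<'E'
B=np.array([.5065,-.365])
def lip(yaw,t,z,off=.02):
    a=np.radians(yaw); l=np.array([*(B+off*np.array([np.cos(a),np.sin(a)])),z])
    Rt=tool(yaw+180,-t); tin=Rt*tool(180,0).inv()
    return l+tin.apply([.067,0,.027])+Rt.apply([0,0,.019]),Rt
E
python3 -c "
from h import *
t=cap('top');s=cap('scene')
o1,r1=ray(t,566,155);o2,r2=ray(s,8,338)
A=np.stack([r1,-r2],1);k=np.linalg.lstsq(A,o2-o1,rcond=None)[0];print('handle',o1+k[0]*r1,o2+k[1]*r2)
print('kettle side',plane(t,556,190,0.02),plane(s,37,295,.02))
for a in(0,20,50):print(a,lip(20,a,.085)[0].round(3))
go(lip(20,0,.178)[0],lip(20,0,.178)[1])"
```

```text
handle [ 0.62001524 -0.56619746  0.02582888] [ 0.62012063 -0.56374066  0.02433952]
kettle side [ 0.55256015 -0.543246    0.02      ] [ 0.54353819 -0.54100073  0.02      ]
0 [ 0.588 -0.335  0.093]
20 [ 0.582 -0.338  0.115]
50 [ 0.56  -0.346  0.141]
turn [-3.000e-02 -6.000e-02 -3.453e+01] shift cm [-2.025e+01 -4.857e+01  1.000e-02]
```

Emit:
carry_out(moves=[[[0,0,0],[-0.3,-0.7,0],0.4],[[0,0,-1],[-0.9,-2.1,0],0.4],[[0,0,-3],[-1.8,-4.2,0],0.4],[[0,0,-5],[-2.9,-6.9,0],0.4],[[0,0,-7],[-4.1,-9.8,0],0.4],[[0,0,-9],[-5.3,-12.7,0],0.4],[[0,0,-11],[-6.5,-15.6,0],0.4],[[0,0,-13],[-7.6,-18.3,0],0.4],[[0,0,-15],[-8.6,-20.7,0],0.4],[[0,0,-16],[-9.4,-22.6,0],0.4],[[0,0,-17],[-9.9,-23.8,0],0.4],[[0,0,-17],[-10.1,-24.3,0],0.4]])

```text
clock: 9.6
position: [0.5512, -0.0758, 0.1864]
orientation: [-180.0, -0.0, -177.6]
ft_force: [-1.1, -1.2, -1.6]
grip_width: 0.0554
grip_force: 63.7
```

```bash
python3 -c "
from h import *
st();go(lip(20,0,.178)[0],lip(20,0,.178)[1])"
```

```text
{'clock': 9.6, 'position': [0.551, -0.076, 0.186], 'orientation': [-179.985, -0.009, -177.622], 'joint_positions': [-7.818, 19.22, -8.533, 62.253, -0.017, -10.196], 'grip_width': 0.055, 'grip_force': 63.671, 'ft_force': [-1.146, -1.178, -1.578], 'ft_torque': [0.007, -0.014, -0.044]}
turn [-1.000e-02 -1.000e-02 -1.762e+01] shift cm [ -2.63 -26.08   0.05]
```

Emit:
carry_out(moves=[[[0,0,-1],[-0.1,-0.8,0],0.4],[[0,0,-2],[-0.2,-2.3,0],0.4],[[0,0,-3],[-0.5,-4.6,0],0.4],[[0,0,-5],[-0.8,-7.5,0],0.4],[[0,0,-7],[-1.1,-10.6,0],0.4],[[0,0,-9],[-1.4,-13.7,0],0.4],[[0,0,-11],[-1.7,-16.8,0],0.4],[[0,0,-13],[-2,-19.7,0],0.4],[[0,0,-15],[-2.3,-22.3,0],0.4],[[0,0,-16.5],[-2.5,-24.3,0],0.4],[[0,0,-17.5],[-2.6,-25.6,0],0.4],[[0,0,-17.6],[-2.6,-26.1,0],0.4]])

```text
clock: 11.1
position: [0.5885, -0.3347, 0.1864]
orientation: [180.0, -0.0, -159.9]
ft_force: [-0.2, -0.3, -1.3]
grip_width: 0.0554
grip_force: 63.7
```

```bash
python3 -c "
from h import *
st()
for a in range(3,21,3):print(a,end=' ');go(*lip(20,a,.178-.06*a/20))
go(*lip(20,20,.118))"
```

```text
{'clock': 11.1, 'position': [0.589, -0.335, 0.186], 'orientation': [179.989, -0.006, -159.937], 'joint_positions': [-29.626, 31.213, 11.122, 69.922, 0.003, -49.689], 'grip_width': 0.055, 'grip_force': 63.706, 'ft_force': [-0.19, -0.346, -1.308], 'ft_torque': [0.055, -0.01, 0.01]}
3 turn [ 0.01 -3.01  0.06] shift cm [ 0.1  -0.04  0.59]
6 turn [ 0.01 -6.01  0.06] shift cm [ 0.17 -0.04  1.14]
9 turn [ 0.02 -9.01  0.06] shift cm [ 0.25 -0.04  1.7 ]
12 turn [  0.02 -12.01   0.06] shift cm [ 0.36 -0.04  2.26]
15 turn [  0.02 -15.01   0.06] shift cm [ 0.48 -0.04  2.83]
18 turn [  0.02 -18.01   0.06] shift cm [ 0.62 -0.04  3.4 ]
turn [ 2.000e-02 -2.001e+01  6.000e-02] shift cm [ 0.72 -0.04  3.79]
```

Emit:
carry_out(moves=[[[0,-1,0],[0,0,0.2],0.4],[[0,-3,0],[0.1,0,0.6],0.4],[[0,-5,0],[0.1,0,1],0.4],[[0,-7,0],[0.2,0,1.4],0.4],[[0,-9,0],[0.3,0,1.7],0.4],[[0,-11,0],[0.3,0,2.1],0.4],[[0,-13,0],[0.4,0,2.5],0.4],[[0,-15,0],[0.5,0,2.8],0.4],[[0,-17,0],[0.6,0,3.2],0.4],[[0,-18.5,0],[0.6,0,3.5],0.4],[[0,-19.5,0],[0.7,0,3.7],0.4],[[0,-20,0],[0.7,0,3.8],0.4]])

```text
clock: 12.6
position: [0.5817, -0.3365, 0.1486]
orientation: [180.0, 20.0, -159.9]
ft_force: [0.2, 0.2, -1.6]
grip_width: 0.0551
grip_force: 63.5
```

Emit:
carry_out(moves=[[[0,0,0],[0,0,0],0.4],[[0,0,0],[0,0,0],0.4],[[0,0,0],[0,0,0],0.4],[[0,0,0],[0,0,0],0.4],[[0,0,0],[0,0,0],0.4],[[0,0,0],[0,0,0],0.4],[[0,0,0],[0,0,0],0.4],[[0,0,0],[0,0,0],0.4],[[0,0,0],[0,0,0],0.4],[[0,0,0],[0,0,0],0.4],[[0,0,0],[0,0,0],0.4],[[0,0,0],[0,0,0],0.4]])

```text
clock: 14.1
position: [0.582, -0.3367, 0.1486]
orientation: [-180.0, 20.0, -159.9]
ft_force: [0.2, -0.4, -1.2]
grip_width: 0.0553
grip_force: 63.5
```

```bash
python3 -c "
from h import *
st()
a=cap('top','top3.png')['color'];b=cap('scene','scene3.png')['color']
x=np.hstack([a[120:300,340:560],b[160:340,60:280]])[:,:,::-1];cv2.imwrite('pics/c3.png',cv2.resize(x,None,fx=1.8,fy=1.8,interpolation=2))
for a in(26,32,38,44,50):print(a,end=' ');go(*lip(20,a,.118-.035*(a-20)/30))"
```

```text
{'clock': 14.1, 'position': [0.582, -0.337, 0.149], 'orientation': [-179.987, 20.003, -159.927], 'joint_positions': [-38.001, 24.153, -10.136, 44.803, 16.87, -56.449], 'grip_width': 0.055, 'grip_force': 63.472, 'ft_force': [0.231, -0.414, -1.165], 'ft_torque': [-0.144, 0.403, -0.029]}
26 turn [ 0.01 -5.99  0.06] shift cm [ 0.4  -0.07 -0.03]
32 turn [  0.02 -11.99   0.06] shift cm [ 0.83 -0.07 -0.05]
38 turn [  0.02 -17.99   0.06] shift cm [ 1.33 -0.07 -0.05]
44 turn [ 2.000e-02 -2.399e+01  6.000e-02] shift cm [ 1.9  -0.07 -0.01]
50 turn [  0.03 -29.99   0.06] shift cm [ 2.54 -0.07  0.06]
```

View pics/c3.png

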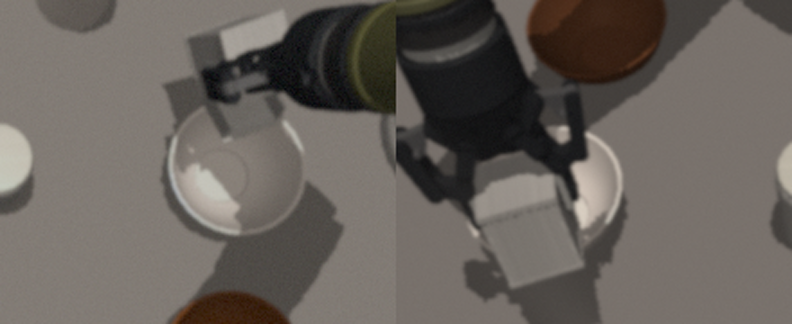

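The picture shows the tin tilted 20° with its lip at about (255,140), inside the bowl's far rim, and nothing in the bowl. I'll check the lip position before tipping on.

```bash
python3 -c "
from h import *
d=cap('top');u,v=340+250/1.8,120+138/1.8
print(u,v,plane(d,u,v,.118));a=np.radians(20);l=np.array([*(B+.02*np.array([np.cos(a),np.sin(a)])),.118]);print(l,pix(d,l))"
```

```text
478.8888888888889 196.66666666666669 [ 0.51748262 -0.35365357  0.118     ]
[ 0.52529385 -0.3581596   0.118     ] (np.float64(481.20666889870984), np.float64(192.09906409014468))
```

Emit:
carry_out(moves=[[[0,-1,0],[0.1,0,0],0.4],[[0,-2,0],[0.1,0,0],0.4],[[0,-3,0],[0.2,0,0],0.4],[[0,-4,0],[0.3,0,0],0.4],[[0,-5,0],[0.3,0,0],0.4],[[0,-6,0],[0.4,0,0],0.4],[[0,-7,0],[0.5,0,0],0.4],[[0,-8,0],[0.5,0,0],0.4],[[0,-9,0],[0.6,0,0],0.4],[[0,-10,0],[0.7,0,0],0.4],[[0,-11,0],[0.8,0,0],0.4],[[0,-12,0],[0.8,0,0],0.4]])

```text
clock: 15.75
position: [0.5748, -0.3393, 0.1459]
orientation: [-180.0, 32.1, -159.9]
ft_force: [0.1, -0.1, -1.5]
grip_width: 0.0553
grip_force: 63.5
```

```bash
python3 -c "
from h import *
st()
for a in(38,44,48):print(a,end=' ');go(*lip(20,a,.118-.035*(a-20)/30))"
```

```text
{'clock': 15.75, 'position': [0.575, -0.339, 0.146], 'orientation': [-179.994, 32.066, -159.936], 'joint_positions': [-43.774, 22.078, -19.354, 33.121, 28.454, -59.897], 'grip_width': 0.055, 'grip_force': 63.503, 'ft_force': [0.11, -0.076, -1.497], 'ft_torque': [-0.174, 0.633, -0.033]}
38 turn [ 0.03 -5.93  0.05] shift cm [ 0.5  -0.08 -0.16]
44 turn [  0.03 -11.93   0.05] shift cm [ 1.07 -0.08 -0.25]
48 turn [  0.03 -15.93   0.05] shift cm [ 1.48 -0.08 -0.29]
```

Emit:
carry_out(moves=[[[0,-1,0],[0.1,0,0],0.4],[[0,-2,0],[0.2,0,-0.1],0.4],[[0,-3,0],[0.3,0,-0.1],0.4],[[0,-4,0],[0.4,0,-0.1],0.4],[[0,-5,0],[0.4,0,-0.1],0.4],[[0,-6,0],[0.5,0,-0.2],0.4],[[0,-7,0],[0.6,0,-0.2],0.4],[[0,-8,0],[0.7,0,-0.2],0.4],[[0,-9,0],[0.8,0,-0.2],0.4],[[0,-10,0],[0.9,0,-0.2],0.4],[[0,-11,0],[1,0,-0.2],0.4],[[0,-12,0],[1.1,0,-0.2],0.4]])

```text
clock: 17.25
position: [0.5651, -0.3429, 0.1418]
orientation: [-180.0, 44.1, -159.9]
ft_force: [0.1, 0.7, -1.1]
grip_width: 0.0553
grip_force: 63.6
```

Emit:
carry_out(moves=[[[0,-1,0],[0.1,0,0],0.4],[[0,-2,0],[0.2,0,0],0.4],[[0,-3,0],[0.3,0,0],0.4],[[0,-4,0],[0.4,0,0],0.4],[[0,-5,0],[0.5,0,0],0.4],[[0,-5,0],[0.5,0,0],0.4],[[0,-5,0],[0.5,0,0],0.4],[[0,-5,0],[0.5,0,0],0.4],[[0,-5,0],[0.5,0,0],0.4],[[0,-5,0],[0.5,0,0],0.4]])

```text
clock: 18.5
position: [0.5619, -0.3441, 0.1384]
orientation: [-180.0, 49.0, -159.9]
ft_force: [-0.2, 0.8, -1.1]
grip_width: 0.0555
grip_force: 63.6
```

```bash
python3 -c "
from h import *
st()
a=cap('top','top4.png')['color'];b=cap('scene','scene4.png')['color']
x=np.hstack([a[120:300,380:600],b[160:340,40:260]])[:,:,::-1];cv2.imwrite('pics/c4.png',cv2.resize(x,None,fx=1.8,fy=1.8,interpolation=2))"
```

```text
{'clock': 18.5, 'position': [0.562, -0.344, 0.138], 'orientation': [-179.964, 49.008, -159.896], 'joint_positions': [-51.908, 23.45, -30.451, 16.49, 45.866, -63.632], 'grip_width': 0.055, 'grip_force': 63.591, 'ft_force': [-0.165, 0.788, -1.089], 'ft_torque': [-0.308, 0.853, 0.006]}
```

View pics/c4.png

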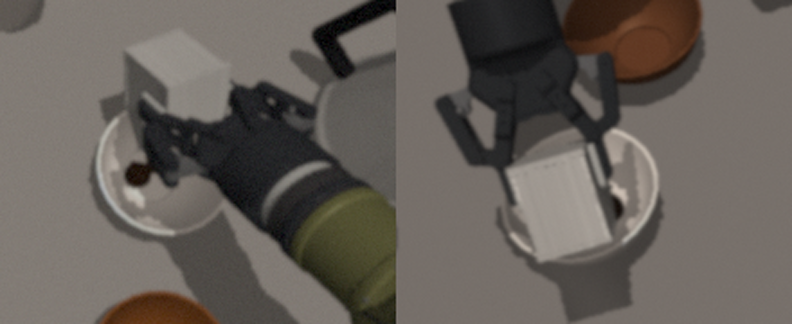

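The picture shows one lime in the bowl at (137,175) in the left half. The second may be hidden under the gripper, so I'll tip a bit more and wait, then rise while tilting back and look.

Emit:
carry_out(moves=[[[0,-1,0],[0.1,0,0],0.4],[[0,-2,0],[0.2,0,0],0.4],[[0,-3,0],[0.3,0,0],0.4],[[0,-3,0],[0.3,0,0],0.4],[[0,-3,0],[0.3,0,0],0.4],[[0,-3,0],[0.3,0,0],0.4],[[0,-3,0],[0.3,0,0],0.4],[[0,-3,0],[0.3,0,0],0.4]])

```text
clock: 19.6
position: [0.56, -0.3448, 0.1362]
orientation: [-180.0, 52.0, -159.9]
ft_force: [-0.0, -0.6, -1.9]
grip_width: 0.0556
grip_force: 63.6
```

```bash
python3 -c "
from h import *
st()
for a,z in((45,.10),(38,.12),(30,.15),(20,.17),(10,.178),(0,.178)):print(a,end=' ');go(*lip(20,a,z))"
```

```text
{'clock': 19.6, 'position': [0.56, -0.345, 0.136], 'orientation': [-179.955, 52.008, -159.889], 'joint_positions': [-53.188, 24.306, -32.194, 13.238, 48.993, -63.968], 'grip_width': 0.056, 'grip_force': 63.596, 'ft_force': [-0.018, -0.58, -1.939], 'ft_torque': [-0.358, 0.832, -0.014]}
45 turn [0.04 7.01 0.07] shift cm [-1.61 -0.07 -0.68]
38 turn [ 0.03 14.01  0.07] shift cm [-3.13 -0.07 -1.09]
30 turn [ 0.03 22.01  0.08] shift cm [-5.31 -0.08 -2.02]
20 turn [2.000e-02 3.201e+01 8.000e-02] shift cm [-6.48 -0.08 -2.14]
10 turn [2.000e-02 4.201e+01 8.000e-02] shift cm [-6.52 -0.08 -1.62]
0 turn [1.000e-02 5.201e+01 8.000e-02] shift cm [-5.76 -0.08 -0.72]
```

Emit:
carry_out(moves=[[[0,4,0],[-0.9,0,-0.4],0.4],[[0,9,0],[-2,0,-0.8],0.4],[[0,14,0],[-3.1,-0.1,-1.1],0.4],[[0,18,0],[-4.2,-0.1,-1.6],0.4],[[0,22,0],[-5.3,-0.1,-2],0.4],[[0,27,0],[-6,-0.1,-2.1],0.4],[[0,32,0],[-6.5,-0.1,-2.1],0.4],[[0,37,0],[-6.6,-0.1,-1.9],0.4],[[0,42,0],[-6.5,-0.1,-1.6],0.4],[[0,47,0],[-6.2,-0.1,-1.2],0.4],[[0,52,0],[-5.8,-0.1,-0.7],0.4],[[0,52,0],[-5.8,-0.1,-0.7],0.4]])

```text
clock: 21.1
position: [0.5901, -0.3341, 0.1847]
orientation: [179.9, 0.0, -159.8]
ft_force: [-1.2, -0.1, -1.7]
grip_width: 0.0551
grip_force: 63.7
```

```bash
python3 -c "
from h import *
st()
a=cap('top','top5.png')['color'];b=cap('scene','scene5.png')['color']
x=np.hstack([a[120:300,380:600],b[160:340,40:260]])[:,:,::-1];cv2.imwrite('pics/c5.png',cv2.resize(x,None,fx=1.8,fy=1.8,interpolation=2))
go([.551,-.076,.187],tool(-177.6,0))"
```

```text
{'clock': 21.1, 'position': [0.59, -0.334, 0.185], 'orientation': [179.911, 0.035, -159.801], 'joint_positions': [-29.556, 31.383, 11.178, 69.841, 0.084, -49.756], 'grip_width': 0.055, 'grip_force': 63.727, 'ft_force': [-1.183, -0.12, -1.682], 'ft_torque': [0.019, 0.008, -0.011]}
turn [ 0.03  0.06 17.68] shift cm [-5.36 25.63 -0.11]
```

View pics/c5.png

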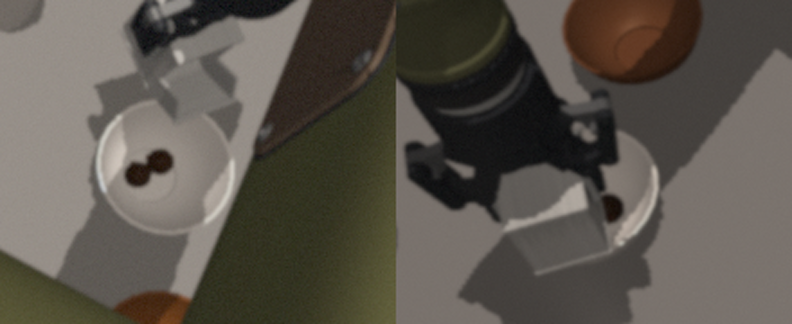

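Both limes lie in the bowl at (137,175) and (159,160), and the tin is empty. I'm returning the way I came.

Emit:
carry_out(moves=[[[0,0,1],[-0.3,1.3,0],0.4],[[0,0,3],[-0.8,3.8,0],0.4],[[0,0,5],[-1.4,6.8,0],0.4],[[0,0,7],[-2.1,10,0],0.4],[[0,0,9],[-2.8,13.2,0],0.4],[[0,0,11],[-3.4,16.4,0],0.4],[[0,0,13],[-4.1,19.4,-0.1],0.4],[[0,0,15],[-4.6,22,-0.1],0.4],[[0,0,16.5],[-5,24,-0.1],0.4],[[0,0,17.5],[-5.3,25.2,-0.1],0.4],[[0,0,17.7],[-5.4,25.6,-0.1],0.4]])

```text
clock: 22.58
position: [0.5505, -0.0756, 0.1877]
orientation: [180.0, 0.1, -177.6]
ft_force: [-0.6, -0.9, -1.7]
grip_width: 0.0553
grip_force: 63.5
```

```bash
python3 -c "
from h import *
st();go([.515,.1859,.187],tool(165.46,0))"
```

```text
{'clock': 22.575, 'position': [0.551, -0.076, 0.188], 'orientation': [179.988, 0.067, -177.628], 'joint_positions': [-7.83, 19.065, -8.572, 62.299, 0.024, -10.202], 'grip_width': 0.055, 'grip_force': 63.549, 'ft_force': [-0.613, -0.915, -1.7], 'ft_torque': [0.021, -0.034, -0.041]}
turn [ 0.02  0.06 16.91] shift cm [ 2.47 26.27  0.07]
```

Emit:
carry_out(moves=[[[0,0,1],[0.1,1.3,0],0.4],[[0,0,3],[0.4,3.9,0],0.4],[[0,0,5],[0.7,7,0],0.4],[[0,0,7],[1,10.2,0],0.4],[[0,0,9],[1.3,13.5,0],0.4],[[0,0,11],[1.6,16.8,0],0.4],[[0,0,13],[1.9,19.9,0],0.4],[[0,0,14.5],[2.1,22.6,0],0.4],[[0,0,16],[2.3,24.6,0],0.4],[[0,0,16.9],[2.4,25.9,0],0.4],[[0,0,16.9],[2.5,26.3,0],0.4],[[0,0,16.9],[2.5,26.3,0],0.4]])

```text
clock: 24.08
position: [0.5155, 0.185, 0.1871]
orientation: [-180.0, 0.0, 165.5]
ft_force: [-0.6, -0.3, -1.5]
grip_width: 0.0553
grip_force: 63.6
```

```bash
python3 -c "
from h import *
st();go([.515,.1859,.057],tool(165.46,0))"
```

```text
{'clock': 24.075, 'position': [0.515, 0.185, 0.187], 'orientation': [-179.989, 0.025, 165.46], 'joint_positions': [19.751, 18.353, -9.724, 61.908, -0.023, 34.291], 'grip_width': 0.055, 'grip_force': 63.563, 'ft_force': [-0.59, -0.326, -1.516], 'ft_torque': [0.047, -0.019, 0.006]}
turn [-0.01  0.03 -0.  ] shift cm [ 0.08  0.08 13.01]
```

Emit:
carry_out(moves=[[[0,0,0],[0,0.1,2],0.4],[[0,0,0],[0.1,0.1,4.5],0.4],[[0,0,0],[0.1,0.1,7],0.4],[[0,0,0],[0.1,0.1,9],0.4],[[0,0,0],[0.1,0.1,10.7],0.4],[[0,0,0],[0.1,0.1,11.8],0.4],[[0,0,0],[0.1,0.1,12.4],0.4],[[0,0,0],[0.1,0.1,12.7],0.4],[[0,0,0],[0.1,0.1,12.8],0.4],[[0,0,0],[0.1,0.1,12.9],0.4],[[0,0,0],[0.1,0.1,12.9],0.4]])

```text
clock: 25.45
position: [0.5151, 0.1867, 0.0582]
orientation: [180.0, 0.0, 165.5]
ft_force: [-0.8, -0.1, -1.1]
grip_width: 0.0555
grip_force: 63.7
```

```bash
python3 -c "
from h import *
st()"
```

```text
{'clock': 25.45, 'position': [0.515, 0.187, 0.058], 'orientation': [179.993, 0.034, 165.472], 'joint_positions': [19.929, 24.534, -21.328, 44.107, -0.014, 34.456], 'grip_width': 0.055, 'grip_force': 63.693, 'ft_force': [-0.843, -0.065, -1.06], 'ft_torque': [-0.004, 0.008, 0.012]}
```

No contact yet, so I'll lower about 1.5 mm more until it bears.

Emit:
carry_out(moves=[[[0,0,0],[0,0,0.05],0.4],[[0,0,0],[0,0,0.1],0.4],[[0,0,0],[0,0,0.13],0.4],[[0,0,0],[0,0,0.13],0.4]])

```text
clock: 25.95
position: [0.5151, 0.1866, 0.0571]
orientation: [180.0, 0.0, 165.5]
ft_force: [-1.5, -0.3, 4.5]
grip_width: 0.0555
grip_force: 64.2
```

Contact at 4.5 N, the same as at the grasp. I'm releasing and then rising.

Emit:
carry_out(moves=[[[0,0,0],[0,0,0],0.67],[[0,0,0],[0,0,0],0.7],[[0,0,0],[0,0,0],0.75],[[0,0,0],[0,0,0],0.8],[[0,0,0],[0,0,0],0.85],[[0,0,0],[0,0,0],0.85],[[0,0,0],[0,0,-1],0.85],[[0,0,0],[0,0,-3],0.85],[[0,0,0],[0,0,-6],0.85],[[0,0,0],[0,0,-9],0.85],[[0,0,0],[0,0,-12],0.85],[[0,0,0],[0,0,-14],0.85]])

```text
clock: 27.45
position: [0.5156, 0.1868, 0.1991]
orientation: [179.9, 0.1, 165.5]
ft_force: [0.2, -0.1, 0.2]
grip_width: 0.0725
grip_force: 0.0
```

Emit:
carry_out(moves=[[[0,0,0],[1,0,-1],0.85],[[0,0,0],[3,2,-2],0.85],[[0,0,0],[5,4,-3],0.85],[[0,0,0],[7,0,-4],0.85],[[0,0,0],[9,-4,-4],0.85],[[0,0,0],[10,-8,-4],0.85],[[0,0,0],[10,-12,-4],0.85],[[0,0,0],[10,-16,-4],0.85],[[0,0,0],[10,-18,-4],0.85],[[0,0,0],[10,-18,-4],0.85]])

```text
clock: 28.7
position: [0.3716, 0.0368, 0.2365]
orientation: [-180.0, -0.0, 165.3]
ft_force: [-0.6, -0.8, -0.3]
grip_width: 0.0726
grip_force: 0.0
```

```bash
python3 -c "
from h import *
st()
a=cap('top','top6.png')['color'];b=cap('scene','scene6.png')['color']
x=np.vstack([np.hstack([a[130:270,80:280],b[200:340,400:600]]),np.hstack([a[150:290,380:580],b[200:340,60:260]])])[:,:,::-1];cv2.imwrite('pics/c6.png',cv2.resize(x,None,fx=2,fy=2,interpolation=2))"
```

```text
{'clock': 28.7, 'position': [0.372, 0.037, 0.236], 'orientation': [-179.988, -0.04, 165.331], 'joint_positions': [5.651, -0.172, -25.092, 65.122, 0.003, 20.32], 'grip_width': 0.073, 'grip_force': 0.0, 'ft_force': [-0.559, -0.796, -0.293], 'ft_torque': [0.014, 0.018, -0.047]}
```

View pics/c6.png

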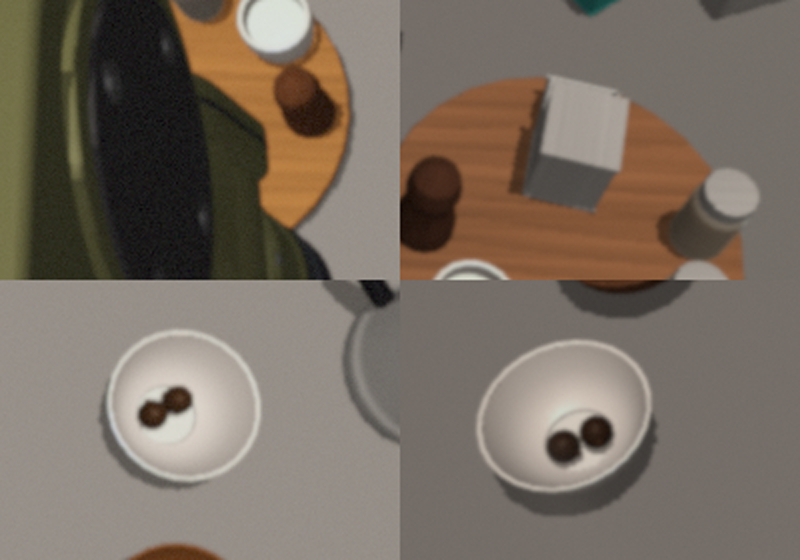

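The tin stands upright in its spot (top face at about (580,120) in the upper right quarter). Both limes are in the unmoved bowl, and the robot is clear. I'm handing in.

```bash
python3 -c "
from h import *
print(ctrl.finish_job())"
```

```text
the job is handed in; nothing more can be done
None
```

I held the tin still at a 20° tilt for about 1.5 s, then emptied it: both limes are in the white bowl, which stayed where it was, and the tin is upright back in its spot on the turntable. I handed the job in at about 29 s; no lime had come out by the end of the hold, but the force readings were too noisy to show the limes rolling forward.

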